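Let the green cells out of the dispenser

TASK

Press down the green paddle and hold it down so that the other end of its lever lifts the gate, until all three green cells have rolled out into the tray at the foot of their chute; then let go so that the gate shuts behind them. Only press the paddle: do not touch the cells or the gates, do not work the orange dispenser, and leave the bottle, mug and tape roll where they stand.

Things in the scene. Friction and masses are not known exactly. Their poses are not given: they have to be found in the camera images.
- green_chute: green-striped white chute, fixed; 205 long, 82 wide (inside 72), base plate 235 x 98. Origin: under the base's middle, on the table; x downhill (roughly away from the robot), z up. Floor slopes 12 deg, 43 high at x=0. Gate at x=5; cells stored behind it, x -94 to 3; open tray below it, x 7 to 110, ending at a wall. Posts at x=-70, y=+-44, 122 high, carry the lever pivot (height 115). Lengths in mm.
- green_lever (a joint): angle of the green rocking lever, rad: 0 at rest (gate shut), grows as the paddle is pressed down, stop at 0.42. A spring returns it: on the middle of the paddle about 2 N starts it, 4 N reaches the stop. Cells pass under the gate above about 0.27. Let go, it shuts by itself.
- green_paddle (a point): middle of the top face of the green press paddle: plate 38 (along the chute) x 42 x 8 at the lever's uphill end, past the chute's end on the robot's side, free below. At rest level, 121 above the table, at chute x=-160, y=0, 90 uphill of the pivot and 6 above its height; at the stop 37 lower, sloping 0.42 rad down away from the chute. x towards the gate, z up. Lengths in mm.
- green_gate (a point): green gate: upright plate 60 wide, 3 thick, hanging 67 below the lever's downhill end, 75 from the pivot. Origin on the lever's centre line, 115 above the table at rest, when its lower edge is about 6 above the chute floor and stops the cells. Lengths in mm.
- green_cell1: loose rechargeable cell, green wrapper with a black band and steel ends, diameter 26, length 65, about 90 g; origin at its centre, its y axis along its length. Starts lying across the green chute behind the gate, number 1 counted from the gate. Lengths in mm.
- green_cell2: loose rechargeable cell, green wrapper with a black band and steel ends, diameter 26, length 65, about 90 g; origin at its centre, its y axis along its length. Starts lying across the green chute behind the gate, number 2 counted from the gate. Lengths in mm.
- green_cell3: loose rechargeable cell, green wrapper with a black band and steel ends, diameter 26, length 65, about 90 g; origin at its centre, its y axis along its length. Starts lying across the green chute behind the gate, number 3 counted from the gate. Lengths in mm.
- orange_chute: orange-striped white chute, fixed; 205 long, 82 wide (inside 72), base plate 235 x 98. Origin: under the base's middle, on the table; x downhill (roughly away from the robot), z up. Floor slopes 12 deg, 43 high at x=0. Gate at x=5; cells stored behind it, x -94 to 3; open tray below it, x 7 to 110, ending at a wall. Posts at x=-70, y=+-44, 122 high, carry the lever pivot (height 115). Lengths in mm.
- orange_lever (a joint): angle of the orange rocking lever, rad: 0 at rest (gate shut), grows as the paddle is pressed down, stop at 0.42. A spring returns it: on the middle of the paddle about 2 N starts it, 4 N reaches the stop. Cells pass under the gate above about 0.27. Let go, it shuts by itself.
- orange_paddle (a point): middle of the top face of the orange press paddle: plate 38 (along the chute) x 42 x 8 at the lever's uphill end, past the chute's end on the robot's side, free below. At rest level, 121 above the table, at chute x=-160, y=0, 90 uphill of the pivot and 6 above its height; at the stop 37 lower, sloping 0.42 rad down away from the chute. x towards the gate, z up. Lengths in mm.
- orange_gate (a point): orange gate: upright plate 60 wide, 3 thick, hanging 67 below the lever's downhill end, 75 from the pivot. Origin on the lever's centre line, 115 above the table at rest, when its lower edge is about 6 above the chute floor and stops the cells. Lengths in mm.
- orange_cell1: loose rechargeable cell, orange wrapper with a black band and steel ends, diameter 26, length 65, about 90 g; origin at its centre, its y axis along its length. Starts lying across the orange chute behind the gate, number 1 counted from the gate. Lengths in mm.
- orange_cell2: loose rechargeable cell, orange wrapper with a black band and steel ends, diameter 26, length 65, about 90 g; origin at its centre, its y axis along its length. Starts lying across the orange chute behind the gate, number 2 counted from the gate. Lengths in mm.
- orange_cell3: loose rechargeable cell, orange wrapper with a black band and steel ends, diameter 26, length 65, about 90 g; origin at its centre, its y axis along its length. Starts lying across the orange chute behind the gate, number 3 counted from the gate. Lengths in mm.
- bottle: clear water bottle with a blue cap, standing, diameter 66, height 210; origin at the middle of its underside. Lengths in mm.
- mug: dark steel mug, standing, diameter 80, height 95, handle on its +y side; origin at the middle of its underside. Lengths in mm.
- tape: grey roll of tape lying flat, outer diameter 84, hole 60, height 48; origin at the middle of its underside. Lengths in mm.
Not all that is in view belongs to the job. What is shaped like the green_cell2 but blue is not meant.

How it is judged:
On the way, in this order (a step that is already met when the one before it is completed fails the run):
1. the green paddle is pressed and its gate begins to lift (value of joint green_lever above 0.12 rad), for 0.02 s.
2. all three green cells have rolled past the gate into the tray part of the green chute (x of green_cell1 in the frame of green_chute between 0.022 and 0.11 m and y of green_cell1 in the frame of green_chute between -0.02 and 0.02 m and z of green_cell1 in the frame of green_chute between 0.02 and 0.08 m and x of green_cell2 in the frame of green_chute between 0.022 and 0.11 m and y of green_cell2 in the frame of green_chute between -0.02 and 0.02 m and z of green_cell2 in the frame of green_chute between 0.02 and 0.08 m and x of green_cell3 in the frame of green_chute between 0.022 and 0.11 m and y of green_cell3 in the frame of green_chute between -0.02 and 0.02 m and z of green_cell3 in the frame of green_chute between 0.02 and 0.08 m), for 0.1 s.
At the end, for the whole second after the job is handed in: All three green cells lie at rest in the tray part of the green chute (centres more than 22 mm downhill of the chute's origin and between its walls), the green gate is shut again (lever below 0.05 rad), the orange lever is at rest (below 0.05 rad) and the orange cells are still behind their gate (all of step 2 and value of joint each of green_lever, orange_lever below 0.05 rad and linear speed of each of green_cell1, green_cell2, green_cell3 below 0.03 m/s and x of each of orange_cell1, orange_cell2, orange_cell3 in the frame of orange_chute below 0 m); the robot touches nothing.
It fails at once if the robot touches a cell (contact force between any of the fingers, the arm and green_cell1 above 0.3 N or contact force between any of the fingers, the arm and green_cell2 above 0.3 N or contact force between any of the fingers, the arm and green_cell3 above 0.3 N or contact force between any of the fingers, the arm and orange_cell1 above 0.3 N or contact force between any of the fingers, the arm and orange_cell2 above 0.3 N or contact force between any of the fingers, the arm and orange_cell3 above 0.3 N).
It fails at once if the robot touches a gate (contact force between any of the fingers, the arm and green_lever_c2 above 0.3 N or contact force between any of the fingers, the arm and green_lever_c3 above 0.3 N or contact force between any of the fingers, the arm and orange_lever_c2 above 0.3 N or contact force between any of the fingers, the arm and orange_lever_c3 above 0.3 N).
It fails at once if a cell is lifted out of its chute (centre above 120 mm) (height (world z) of any of green_cell1, green_cell2, green_cell3, orange_cell1, orange_cell2, orange_cell3 above 0.12 m).
It fails at once if the orange lever is worked (beyond 0.1 rad) (value of joint orange_lever above 0.1 rad).
It fails at once if the bottle, mug or tape roll is moved more than 20 mm (distance of any of bottle, mug, tape from where it was at the start of the episode above 0.02 m).
It also fails if it takes over 32 s, if anything falls off the work surface, if the arm or the gripper's body presses on something with over 40 N, if the wrist force passes 120 N, or if a joint passes its speed limit or range.

ROBOT

A 6-joint arm with a two-finger parallel gripper is mounted at the origin on the work surface. World frame = base frame: x ahead of the robot, y to its left, z up, the work surface at z = 0. Lengths are in m, angles in rad, forces in N, time in s.
With the tool pointing down it reaches from about 0.35 to 0.925 m from the base axis. Payload 6.4 kg.
Tool frame: the origin (TCP) lies on the centre line of the jaws, within the pads' length; the fingertips stand 8 mm ahead of it and the grasp point (between the pads) lies 11 mm behind it; z points along the fingers, y is the line along which they close (so a half turn about z gives the same grasp; the last joint's range is limited). The gripper opens to 94 mm and grips with 3 to 60 N. Pads are 16 mm wide; open, the fingers measure 119 mm over their backs; the gripper's body (75 mm by 177 mm) begins 78 mm behind the grasp point.
Start: joints at [-1.282, 0.245, 1.558, -0, 1.339, -0.174], TCP at [0.29, -0.582, 0.175] pointing down, gripper open.
Joint ranges: [-3.13, 3.13], [-1.02, 2.26], [0.13, 2.54], [-0.95, 4.09], [0.21, 2.88], [-2.74, 2.74]. Speed limits (rad/s): [2.57, 2.57, 3.14, 3.14, 3.14, 3.14].

INTERFACE

Orientations are given as [roll, pitch, yaw] about the fixed x, y, z axes, in that order (R = Rz(yaw) Ry(pitch) Rx(roll)).
In Python, from workcell import readout, imaging, bot gives the robot as it stands.
- The arm moves only by the tool apply_moves, never from a script. Its argument "plan" is a list of rows, each an object with "translation": the shift along the world's x, y, z in units of 0.03 m (1.0 is 0.03 m), a list of three; "yaw": the turn about the world's z in units of 5 degrees (1.0 is 5 degrees); "jaw": the closure, from 0 (fully open) to 1 (shut). In form: [{"translation": [x, y, z], "yaw": yaw, "jaw": jaw}, ...]. A call has 1 to 12 rows; each row shifts and turns the commanded pose from where the row before left it; what a row does not reach is not made up. A row lasts 1/12 s, in which the tool goes at most 41.7 mm and 7.16 degrees, less where a joint would pass 70% of its speed; a pose out of reach is approached as far as the arm can. A call with a number of a shift or a turn outside -1 to 1 is refused whole. A call with a gripper value outside its range is refused whole. The fingers move at their own pace and stop on an object; "squeeze" is the grip in N (left out, the last holds). Time passes only in rows, so rows that do not move let the fingers close. It gives the time, the measured TCP pose, the force, the opening and the grip force at its end, in the units of the state.
- readout.get_state(): the state, without advancing time (a new reading comes with each control period).
- imaging.camera(name): name is "side" or "top" or "wrist"; returns the picture (480x640x3 uint8, red, green, blue); there is no depth.
- imaging.camera_params(name): a dict with "fx", "fy", "cx", "cy" (pixels), "D" ([k1, k2, p1, p2, k3] as OpenCV has them; the pictures are not rectified), "R" (3x3) and "t" (3): a world point X has camera coordinates R X + t. Camera axes: x right, y down, z forward; pixel columns grow to the right and rows downward; lengths in m; the calibration is good to about 2 mm. A picture is of the moment at which its call begins: read the wrist's pose just before it. camera_params takes no time and is no camera call; for the wrist camera it gives the pose at the moment of the call.
- bot.job_done(): hands the job in; it is judged then, once.
Trained networks look in the newest picture that a camera, given by its name, has taken for a name from the list of things; names that differ only in an ending like _2 or _b are one class to them, and where a whole thing is asked for, a point or a joint stands for the part that bears it (a point fixed in the world has none). Each returns a list of dicts, best first, with "confidence" (0 to 1); they miss things now and then, are a little off and sometimes report something else, mostly with a low value. They report only what shows in the picture. A call takes as long as a camera call. They do not tell look-alikes from the thing itself.
- imaging.spot_in(camera, name): "at" ([x, y, z] in m, in world coordinates, good to about 4 mm: the middle of the surface that is visible of it).
- imaging.mark_of(camera, name): "at" ([x, y, z] in m, in world coordinates, good to about 4 mm: a listed point, or the origin of a listed thing).
The state is a dict: "time": time; "joints": joint angles; "joint_vel": joint speeds; "effort": joint torques, N m; "eef_pos": TCP position; "ee_rot": TCP orientation; "wrist_force": force on the tool from outside, world axes, zero at the start; "ft_torque": the same for the moment, N m; "grip_width": finger opening in m; "finger_force": force on a finger pad.
Only numpy, scipy, OpenCV 4.12 (cv2) and the standard library are available. Lean on these libraries where they do the work, as an engineer would, in place of code of your own. Each camera call takes 0.05 s, during which the arm holds its last target. There are 200 camera calls.

## Working session

There is one attempt and no reset: what is moved stays moved. The work goes in short steps, Python scripts to look and compute and a tool call to move; the robot and the scene stay as the last step left them, time stands still between calls to the robot, and variables do not carry over. Pictures are saved under pics/ and viewed, at most 10 in all, crops included, and the job is handed in when it is done.

Besides the shell and the picture viewer there is one more tool, called after ">>>" as name(argument=value, ...), one argument or row to a line, values as JSON. apply_moves: Moves the arm, as the interface text tells. Shifts and turns lie within -1 to 1; 1 stands for 0.03 m of shift or 5 degrees of turn. Its arguments: {"type":"object","properties":{"plan":{"type":"array","items":{"type":"object","properties":{"translation":{"type":"array","items":{"type":"number"}},"yaw":{"type":"number"},"jaw":{"type":"number"}}}},"squeeze":{"type":"number"}},"required":["plan"]}

```bash
mkdir -p pics
python3 - <<'E'
from workcell import readout, imaging, bot
import cv2
for c in ["top","side"]:
    im=imaging.camera(c); cv2.imwrite(f"pics/{c}0.png",im[:,:,::-1])
    P=imaging.camera_params(c)
    for n in ["green_paddle","green_chute","green_gate","orange_paddle","orange_chute","green_cell2","bottle","mug","tape"]:
        r=imaging.mark_of(c,n)
        for d in r[:3]:
            px=cv2.projectPoints(__import__('numpy').array([d["at"]]),cv2.Rodrigues(P["R"])[0] if 1 else 0,P["t"],__import__('numpy').array([[P["fx"],0,P["cx"]],[0,P["fy"],P["cy"]],[0,0,1.]]),__import__('numpy').array(P["D"]))[0].ravel()
            print(c,n,[round(v,3) for v in d["at"]],round(d["confidence"],2),px.round())
s=readout.get_state();print(s["time"],s["eef_pos"],s["ee_rot"],s["grip_width"])
E
```

```text
top green_paddle [0.495, 0.272, 0.115] 0.95 [225. 256.]
top green_chute [0.654, 0.247, 0.001] 0.76 [243. 203.]
top green_chute [0.701, -0.168, 0.116] 0.5 [395. 177.]
top green_gate [0.66, 0.248, 0.116] 0.88 [235. 193.]
top orange_paddle [0.54, -0.157, 0.124] 0.64 [392. 238.]
top orange_chute [0.697, -0.169, -0.001] 0.58 [390. 188.]
top green_cell2 [0.715, 0.401, 0.015] 0.8 [188. 181.]
top green_cell2 [0.643, 0.251, 0.06] 0.76 [238. 203.]
top green_cell2 [0.594, 0.255, 0.07] 0.57 [235. 221.]
top bottle [0.546, 0.487, -0.0] 0.82 [157. 242.]
top mug [0.583, -0.475, 0.0] 0.89 [501. 228.]
top mug [0.428, 0.015, -0.001] 0.23 [325. 283.]
top tape [0.43, 0.017, -0.001] 0.7 [324. 283.]
top tape [0.702, -0.17, 0.113] 0.18 [395. 177.]
side green_paddle [0.496, 0.275, 0.119] 0.88 [284. 343.]
side green_paddle [0.697, -0.165, -0.004] 0.32 [311. 217.]
side green_chute [0.653, 0.246, 0.002] 0.67 [234. 332.]
side green_chute [0.705, -0.167, 0.112] 0.27 [309. 183.]
side green_gate [0.657, 0.244, 0.117] 0.82 [226. 299.]
side orange_paddle [0.539, -0.159, 0.126] 0.91 [366. 202.]
side orange_paddle [0.641, -0.161, 0.075] 0.38 [329. 203.]
side orange_chute [0.698, -0.161, -0.0] 0.78 [311. 217.]
side orange_chute [0.645, 0.243, 0.059] 0.22 [235. 317.]
side green_cell2 [0.617, 0.256, 0.067] 0.66 [242. 325.]
side green_cell2 [0.716, 0.402, 0.012] 0.64 [166. 369.]
side green_cell2 [0.645, 0.245, 0.058] 0.46 [235. 318.]
side bottle [0.546, 0.49, -0.002] 0.95 [205. 447.]
side mug [0.584, -0.472, -0.002] 0.96 [395. 169.]
side tape [0.422, 0.013, 0.003] 0.8 [374. 301.]
1.0 [ 0.29019221 -0.58163927  0.17497562] [-3.14159002e+00  2.96441751e-06  4.62771897e-01] 0.09379784561319533
```

View pics/top0.png

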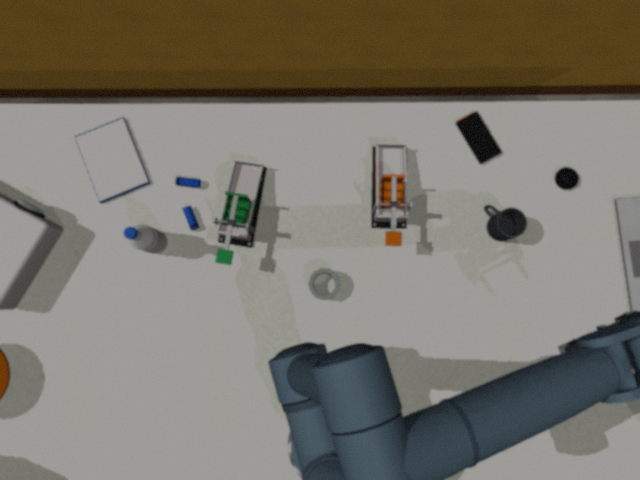

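Run:
```python
import cv2
im=cv2.imread("pics/side0.png")[240:420,120:360]
cv2.imwrite("pics/crop.png",cv2.resize(im,None,fx=3.3,fy=3.3,interpolation=cv2.INTER_CUBIC))
```

```text
(no output)
```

View pics/crop.png

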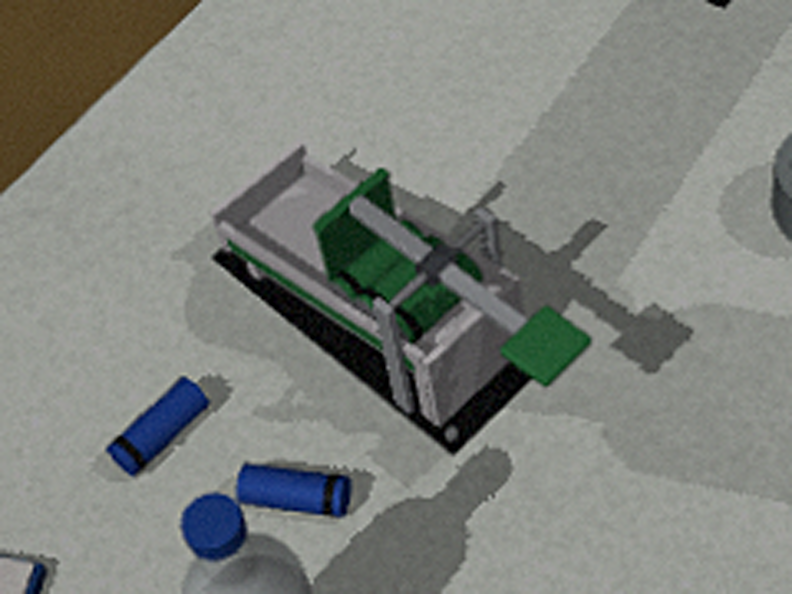

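Top view: the green paddle is at (225,257), with its lever running to the green gate at (236,195). Possible mix-ups are the orange paddle (393,239) and the loose blue cells (188,182) and (191,216). The crop confirms the green paddle is free, so I choose that one. I go there high, with the jaws shut.

>>> apply_moves(
  plan=[
    {"translation":[0,0.3,1],"yaw":-0.3,"jaw":1},
    {"translation":[0.2,0.7,0.6],"yaw":-0.3,"jaw":1},
    {"translation":[0.25,1,0],"yaw":-0.3,"jaw":1},
    {"translation":[0.25,1,0],"yaw":-0.3,"jaw":1},
    {"translation":[0.25,1,0],"yaw":-0.3,"jaw":1},
    {"translation":[0.25,1,0],"yaw":-0.3,"jaw":1},
    {"translation":[0.25,1,0],"yaw":-0.3,"jaw":1},
    {"translation":[0.25,1,0],"yaw":-0.3,"jaw":1},
    {"translation":[0.25,1,0],"yaw":-0.3,"jaw":1},
    {"translation":[0.25,1,0],"yaw":-0.3,"jaw":1},
    {"translation":[0.25,1,0],"yaw":-0.3,"jaw":1},
    {"translation":[0.25,1,0],"yaw":-0.3,"jaw":1},
  ],
)

```text
time: 2.0
eef_pos: [0.3713, -0.2502, 0.2231]
ee_rot: [3.141, -0.0, 0.147]
wrist_force: [1.4, 0.1, 0.2]
grip_width: 0.0172
finger_force: 0.0
```

>>> apply_moves(
  plan=[
    {"translation":[0.25,1,0],"yaw":-0.3,"jaw":1},
    {"translation":[0.25,1,0],"yaw":-0.3,"jaw":1},
    {"translation":[0.25,1,0],"yaw":-0.3,"jaw":1},
    {"translation":[0.25,1,0],"yaw":-0.3,"jaw":1},
    {"translation":[0.25,1,0],"yaw":-0.3,"jaw":1},
    {"translation":[0.25,1,0],"yaw":-0.3,"jaw":1},
    {"translation":[0.25,1,0],"yaw":-0.3,"jaw":1},
    {"translation":[0.25,1,0],"yaw":-0.3,"jaw":1},
    {"translation":[0.25,1,0],"yaw":-0.3,"jaw":1},
    {"translation":[0.25,1,0],"yaw":-0.3,"jaw":1},
    {"translation":[0.25,1,0],"yaw":-0.3,"jaw":1},
    {"translation":[0.25,1,0],"yaw":-0.3,"jaw":1},
  ],
)

```text
time: 3.0
eef_pos: [0.4614, 0.1101, 0.2232]
ee_rot: [-3.142, -0.001, -0.167]
wrist_force: [0.0, -1.4, 0.5]
grip_width: 0.0005
finger_force: 0.0
```

>>> apply_moves(
  plan=[
    {"translation":[0.2,0.9,0],"yaw":0,"jaw":1},
    {"translation":[0.2,0.9,0],"yaw":0,"jaw":1},
    {"translation":[0.2,0.9,0],"yaw":0,"jaw":1},
    {"translation":[0.2,0.9,-0.4],"yaw":0,"jaw":1},
    {"translation":[0.2,0.9,-0.7],"yaw":0,"jaw":1},
    {"translation":[0.1,0.8,-0.7],"yaw":0,"jaw":1},
    {"translation":[0,0,-0.5],"yaw":0,"jaw":1},
    {"translation":[0,0,0],"yaw":0,"jaw":1},
    {"translation":[0,0,0],"yaw":0,"jaw":1},
  ],
)

```text
time: 3.75
eef_pos: [0.4936, 0.2672, 0.1533]
ee_rot: [3.141, 0.002, -0.165]
wrist_force: [0.3, -0.4, 0.7]
grip_width: 0.0005
finger_force: 0.0
```

Run:
```python
from workcell import imaging, readout
import cv2, numpy as np
s=readout.get_state();print(s["eef_pos"])
A=[]
for c,(u,v) in {"side":(284,343),"top":(225,256)}.items():
    im=imaging.camera(c); cv2.imwrite(f"pics/{c}1.png",im[:,:,::-1])
    for n in ["green_paddle","green_gate"]: print(c,n,[(np.round(d["at"],3),round(d["confidence"],2)) for d in imaging.mark_of(c,n)[:2]])
    A.append(cv2.resize(im[v-60:v+60,u-80:u+80,::-1],None,fx=3,fy=3,interpolation=cv2.INTER_CUBIC))
cv2.imwrite("pics/c1.png",cv2.resize(np.hstack(A),(800,300)))
```

```text
[0.49358494 0.26724089 0.15333574]
side green_paddle [(array([0.493, 0.272, 0.118]), 0.87)]
side green_gate [(array([0.66 , 0.244, 0.118]), 0.86)]
top green_paddle [(array([0.491, 0.272, 0.118]), 0.63)]
top green_gate [(array([0.66 , 0.243, 0.116]), 0.84)]
```

View pics/c1.png

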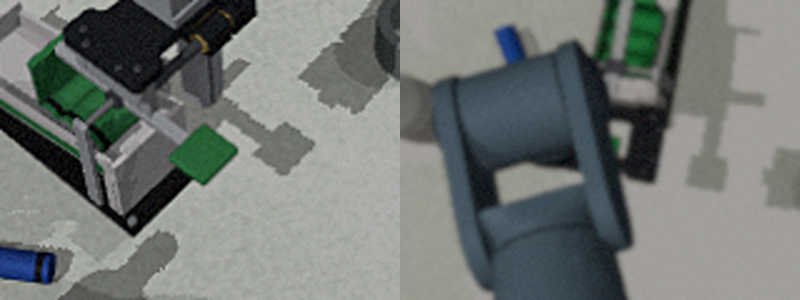

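The side crop shows the shut fingertips (205,100) straight above the free green paddle (205,155). Next I press about 56 mm down, shifted 4 mm in +y.

>>> apply_moves(
  plan=[
    {"translation":[0,0.15,-0.2],"yaw":0,"jaw":1},
    {"translation":[0,0,-0.3],"yaw":0,"jaw":1},
    {"translation":[0,0,-0.3],"yaw":0,"jaw":1},
    {"translation":[0,0,-0.3],"yaw":0,"jaw":1},
    {"translation":[0,0,-0.3],"yaw":0,"jaw":1},
    {"translation":[0,0,-0.3],"yaw":0,"jaw":1},
    {"translation":[0,0,-0.2],"yaw":0,"jaw":1},
    {"translation":[0,0,0],"yaw":0,"jaw":1},
    {"translation":[0,0,0],"yaw":0,"jaw":1},
    {"translation":[0,0,0],"yaw":0,"jaw":1},
    {"translation":[0,0,0],"yaw":0,"jaw":1},
    {"translation":[0,0,0],"yaw":0,"jaw":1},
  ],
)

```text
time: 5.05
eef_pos: [0.4947, 0.272, 0.0976]
ee_rot: [-3.141, -0.001, -0.165]
wrist_force: [0.1, -0.1, -0.9]
grip_width: 0.0006
finger_force: 0.0
```

```bash
cat > look.py <<'E'
import sys
from workcell import imaging, readout
import cv2, numpy as np
s=readout.get_state();print(s["time"],s["eef_pos"],s["wrist_force"])
A=[]
for c,(u,v) in {"side":(250,325),"top":(235,210)}.items():
    im=imaging.camera(c)
    for n in ["green_paddle","green_gate","green_cell1"]: print(c,n,[(np.round(d["at"],3),round(d["confidence"],2)) for d in imaging.mark_of(c,n)[:4]])
    A.append(im[v-60:v+60,u-80:u+80,::-1])
cv2.imwrite(f"pics/{sys.argv[1]}.png",cv2.resize(np.hstack(A),(800,300),interpolation=cv2.INTER_CUBIC))
E
python3 look.py c2
```

```text
5.05 [0.49465973 0.27203606 0.09761927] [ 0.12217557 -0.1210197  -0.86189118]
side green_paddle [(array([0.496, 0.276, 0.119]), 0.77)]
side green_gate [(array([0.657, 0.246, 0.114]), 0.95)]
side green_cell1 [(array([0.715, 0.399, 0.012]), 0.81), (array([0.614, 0.255, 0.066]), 0.6), (array([0.608, 0.392, 0.016]), 0.59), (array([0.596, 0.258, 0.068]), 0.53)]
top green_paddle []
top green_gate [(array([0.66 , 0.249, 0.117]), 0.9)]
top green_cell1 [(array([0.712, 0.398, 0.011]), 0.78), (array([0.609, 0.4  , 0.011]), 0.66), (array([0.644, 0.251, 0.062]), 0.63), (array([0.611, 0.26 , 0.067]), 0.48)]
```

View pics/c2.png

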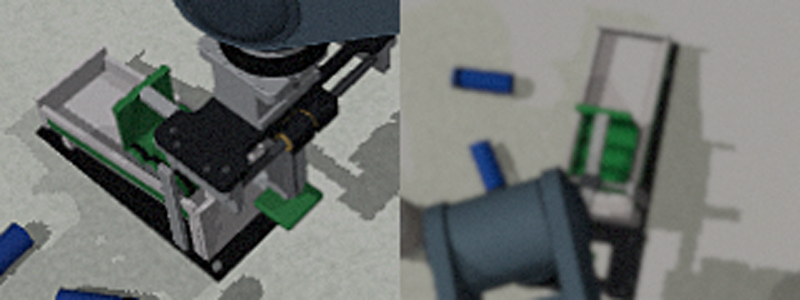

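Run:
```python
from workcell import imaging, readout
import cv2, numpy as np
im=imaging.camera("side"); P=imaging.camera_params("side"); s=readout.get_state(); p=s["eef_pos"]
K=np.array([[P["fx"],0,P["cx"]],[0,P["fy"],P["cy"]],[0,0,1.]])
pts=np.array([p-[0,0,.008],p,p+[0,0,.08],[.495,.2735,.121]])
px=cv2.projectPoints(pts,cv2.Rodrigues(np.array(P["R"]))[0],np.array(P["t"]),K,np.array(P["D"]))[0][:,0];print(px)
x0,y0=210,270
b=cv2.resize(im[y0:y0+100,x0:x0+130,::-1].copy(),None,fx=6,fy=6,interpolation=cv2.INTER_CUBIC)
for q,c in zip(px,[(0,0,255),(255,0,0),(0,255,255),(255,0,255)]): cv2.circle(b,tuple(int(v) for v in ((q-[x0,y0]+.5)*6)),4,c,-1)
cv2.imwrite("pics/z.png",b)
w=imaging.camera("wrist"); cv2.imwrite("pics/w.png",w[:,:,::-1])
```

```text
[[286.19300767 350.94279293]
 [285.99855965 348.79119292]
 [283.92478821 325.67926163]
 [284.58449587 342.58974341]]
```

View pics/z.png

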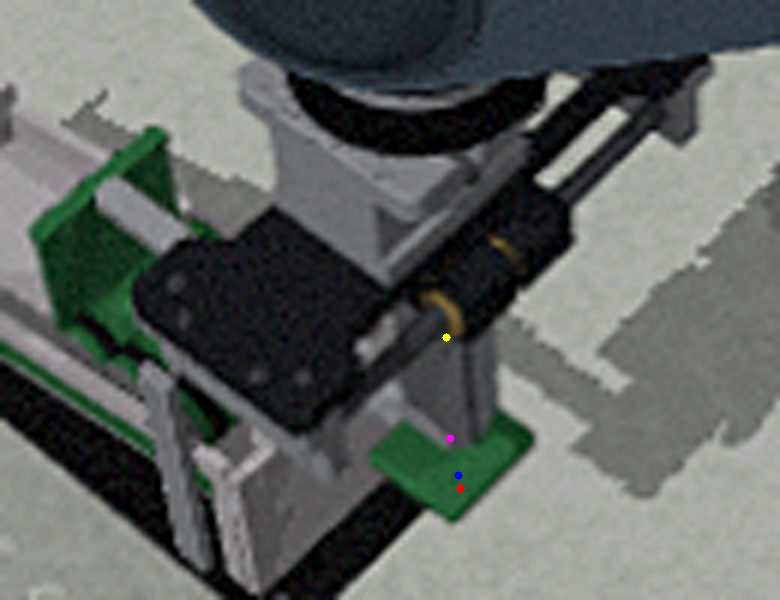

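View pics/w.png

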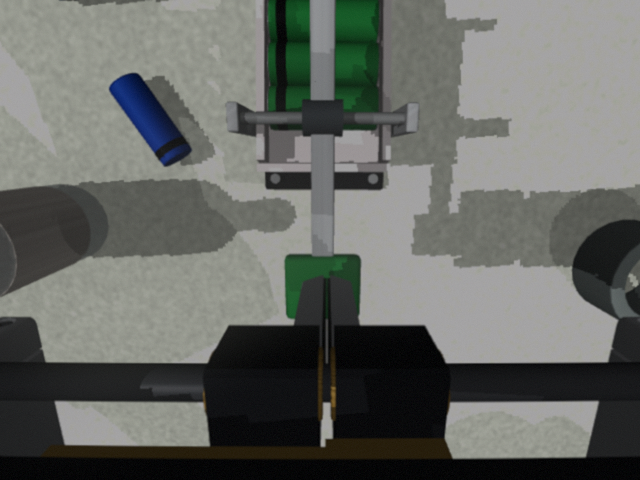

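The side close-up shows the paddle still at rest (corners (272,346), (286,357), (299,342), unchanged) and the gate shut. The fingertip ends near (287,343), about 7 px above its projection (286,351). I'll compare projections in the wrist view.

Run:
```python
from workcell import imaging, readout
import cv2, numpy as np
s=readout.get_state(); p=s["eef_pos"]; print(p,s["wrist_force"],s["time"])
print({k:np.round(s[k],3) for k in ["joints","effort","grip_width"]})
a=.165; ex=np.array([np.cos(a),-np.sin(a),0]); ey=np.array([np.sin(a),np.cos(a),0]); ez=np.array([0,0,1.])
pad=np.array([.495,.2735,.121])
L={"tip":p-.008*ez,"tip+30":p+.022*ez,"padc":pad,"pad++":pad+.019*ex+.021*ey,"pad+-":pad+.019*ex-.021*ey,"pad-+":pad-.019*ex+.021*ey,"post":pad+.09*ex-.006*ez}
for c in ["wrist","side"]:
    P=imaging.camera_params(c); K=np.array([[P["fx"],0,P["cx"]],[0,P["fy"],P["cy"]],[0,0,1.]]); R=np.array(P["R"])
    print(c,"cam at",-R.T@P["t"])
    px=cv2.projectPoints(np.array(list(L.values())),cv2.Rodrigues(R)[0],np.array(P["t"]),K,np.array(P["D"]))[0][:,0]
    for k,q in zip(L,px): print(k,q.round(1))
```

```text
[0.49419887 0.271868   0.09695849] [-0.48760347 -0.67266051  0.4466822 ] 5.55
{'joints': array([0.302, 0.13 , 1.84 , 0.   , 1.171, 2.038]), 'effort': array([ 2.0000e-03, -3.4658e+01, -2.9252e+01, -1.8000e-02, -7.4000e-02,
        0.0000e+00]), 'grip_width': np.float64(0.0)}
wrist cam at [0.56543712 0.26018651 0.30541262]
tip [326.8 268.3]
tip+30 [326.8 285.6]
padc [323.6 286. ]
pad++ [284.1 252.6]
pad+- [363.  252.5]
pad-+ [286.2 317.9]
post [323.2 112.6]
side cam at [0.17730366 0.69242335 0.94777365]
tip [286.2 350.9]
tip+30 [285.4 342.7]
padc [284.6 342.6]
pad++ [269.8 344.3]
pad+- [284.6 330.2]
pad-+ [284.6 355.4]
post [251.4 319.5]
```

In both the side and wrist views the real fingertip ends about 25–30 mm above the stated tip, at paddle height. That means it is only just touching. I'll press on in small steps and watch the force.

>>> apply_moves(
  plan=[
    {"translation":[0,0,-0.2],"yaw":0,"jaw":1},
    {"translation":[0,0,-0.2],"yaw":0,"jaw":1},
    {"translation":[0,0,0],"yaw":0,"jaw":1},
    {"translation":[0,0,0],"yaw":0,"jaw":1},
  ],
)

```text
time: 5.88
eef_pos: [0.4937, 0.2717, 0.0842]
ee_rot: [3.141, 0.001, -0.166]
wrist_force: [0.5, 0.2, -0.2]
grip_width: 0.0003
finger_force: 0.0
```

```bash
python3 look.py c3
```

```text
5.8833 [0.49373414 0.27167725 0.08424862] [ 0.49143647  0.17564594 -0.18811084]
side green_paddle [(array([0.496, 0.275, 0.111]), 0.62), (array([ 0.708, -0.167,  0.114]), 0.41)]
side green_gate [(array([0.659, 0.242, 0.121]), 0.74)]
side green_cell1 [(array([0.715, 0.398, 0.014]), 0.87), (array([0.608, 0.391, 0.014]), 0.79), (array([0.648, 0.246, 0.057]), 0.69), (array([0.622, 0.254, 0.064]), 0.52)]
top green_paddle []
top green_gate [(array([0.66 , 0.248, 0.126]), 0.77)]
top green_cell1 [(array([0.649, 0.249, 0.057]), 0.77), (array([0.609, 0.4  , 0.011]), 0.75), (array([0.618, 0.257, 0.063]), 0.65), (array([0.711, 0.398, 0.009]), 0.62)]
```

View pics/c3.png

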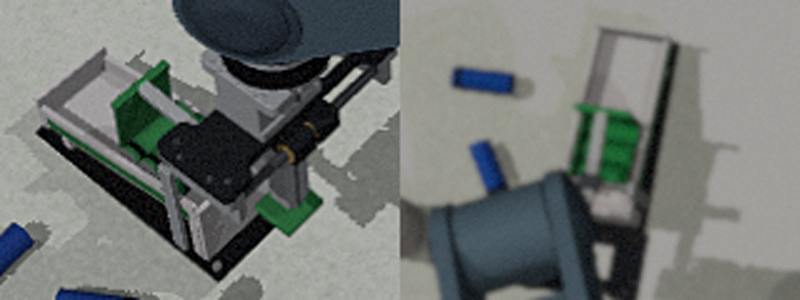

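The paddle is moving now: it has dropped about 8 mm and the gate is up about 6 mm. I press about 21 mm more and hold.

>>> apply_moves(
  plan=[
    {"translation":[0,0,-0.35],"yaw":0,"jaw":1},
    {"translation":[0,0,-0.35],"yaw":0,"jaw":1},
    {"translation":[0,0,0],"yaw":0,"jaw":1},
    {"translation":[0,0,0],"yaw":0,"jaw":1},
    {"translation":[0,0,0],"yaw":0,"jaw":1},
    {"translation":[0,0,0],"yaw":0,"jaw":1},
    {"translation":[0,0,0],"yaw":0,"jaw":1},
    {"translation":[0,0,0],"yaw":0,"jaw":1},
    {"translation":[0,0,0],"yaw":0,"jaw":1},
    {"translation":[0,0,0],"yaw":0,"jaw":1},
    {"translation":[0,0,0],"yaw":0,"jaw":1},
    {"translation":[0,0,0],"yaw":0,"jaw":1},
  ],
)

```text
time: 7.28
eef_pos: [0.4938, 0.2718, 0.0638]
ee_rot: [3.141, 0.001, -0.165]
wrist_force: [-3.8, 0.6, 2.1]
grip_width: 0.0004
finger_force: 2.0
```

```bash
python3 look.py c4
```

```text
7.2833 [0.49377338 0.27181838 0.06376194] [-3.77595248  0.57448708  2.07730153]
side green_paddle [(array([0.497, 0.275, 0.089]), 0.69)]
side green_gate []
side green_cell1 [(array([0.715, 0.401, 0.011]), 0.66), (array([0.607, 0.394, 0.017]), 0.64), (array([0.749, 0.223, 0.034]), 0.57)]
top green_paddle []
top green_gate [(array([0.656, 0.248, 0.141]), 0.91)]
top green_cell1 [(array([0.717, 0.24 , 0.042]), 0.78), (array([0.697, 0.241, 0.048]), 0.64), (array([0.713, 0.4  , 0.013]), 0.62), (array([0.608, 0.398, 0.012]), 0.51)]
```

View pics/c4.png

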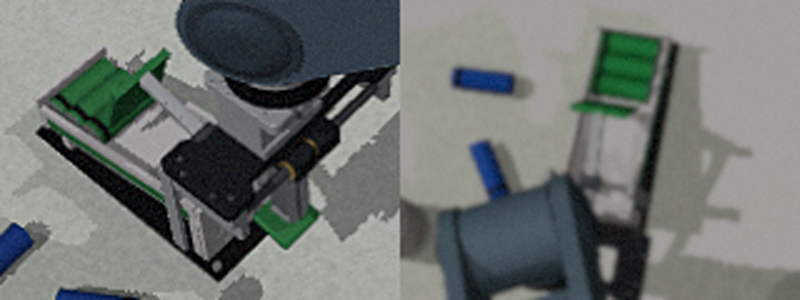

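The gate is open and all three green cells lie in the tray (top crop, 625,45–85). Now I let go by rising straight up.

>>> apply_moves(
  plan=[
    {"translation":[0,0,0.4],"yaw":0,"jaw":1},
    {"translation":[0,0,0.4],"yaw":0,"jaw":1},
    {"translation":[0,0,0.5],"yaw":0,"jaw":1},
    {"translation":[0,0,0.7],"yaw":0,"jaw":1},
    {"translation":[0,0,0.7],"yaw":0,"jaw":1},
    {"translation":[0,0,0.7],"yaw":0,"jaw":1},
    {"translation":[0,0,0.5],"yaw":0,"jaw":1},
    {"translation":[0,0,0],"yaw":0,"jaw":1},
    {"translation":[0,0,0],"yaw":0,"jaw":1},
    {"translation":[0,0,0],"yaw":0,"jaw":1},
    {"translation":[0,0,0],"yaw":0,"jaw":1},
    {"translation":[0,0,0],"yaw":0,"jaw":1},
  ],
)

```text
time: 8.68
eef_pos: [0.4936, 0.2716, 0.1796]
ee_rot: [3.141, 0.002, -0.166]
wrist_force: [-0.1, -0.4, -0.2]
grip_width: 0.0004
finger_force: 0.0
```

```bash
python3 look.py c5
```

```text
8.6833 [0.49355305 0.27158354 0.17956855] [-0.05297757 -0.37303244 -0.20407744]
side green_paddle [(array([0.495, 0.274, 0.119]), 0.9)]
side green_gate [(array([0.66 , 0.245, 0.119]), 0.87)]
side green_cell1 [(array([0.715, 0.401, 0.014]), 0.81), (array([0.749, 0.227, 0.035]), 0.73), (array([0.724, 0.236, 0.043]), 0.71), (array([0.697, 0.243, 0.047]), 0.6)]
top green_paddle []
top green_gate [(array([0.657, 0.248, 0.119]), 0.58)]
top green_cell1 [(array([0.717, 0.24 , 0.043]), 0.78), (array([0.715, 0.401, 0.014]), 0.75), (array([0.748, 0.234, 0.035]), 0.7), (array([0.699, 0.236, 0.048]), 0.61)]
```

View pics/c5.png

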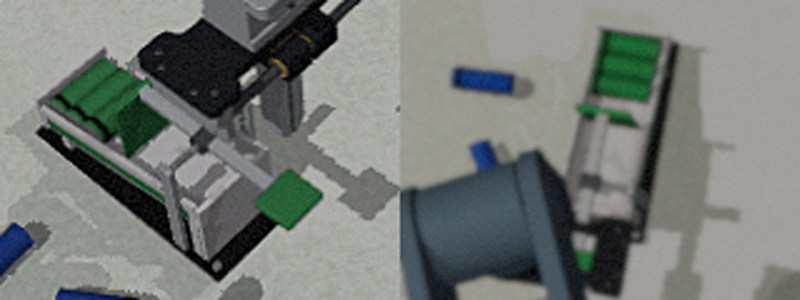

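The gate is shut, the paddle is back at rest, the three cells are in the tray and the tool is clear. I'm handing in.

```bash
python3 -c "
from workcell import bot
print(bot.job_done())"
```

```text
the job is handed in; nothing more can be done
None
```

The job is handed in: all three green cells rolled into the tray, the green gate shut behind them, and the robot touched only the green paddle; no verdict came back.

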